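Fit the brass gear on the splined shaft and hold it home

ROBOT

A 6-joint arm with a two-finger parallel gripper is mounted at the origin on a cart in front of the work surface, level with it; the furniture and walls round the work are solid. World frame = base frame: x ahead of the robot, y to its left, z up, the work surface at z = 0. Lengths are in m, angles in rad, forces in N, time in s.
With the tool pointing down it reaches from about 0.325 to 0.875 m from the base axis. Payload 4.4 kg.
Tool frame: the origin (TCP) lies at the very end of the fingers, on their centre line; the grasp point (between the pads) lies pinch_z behind it (pinch_z is the distance from the TCP to the grasp point, in m); z points along the fingers, y is the line along which they close (so a half turn about z gives the same grasp; the last joint's range is limited). The gripper opens to 85 mm and grips with 20 to 120 N. Pads are 22 mm wide; open, the fingers measure 114 mm over their backs; the gripper's body (76 mm by 85 mm) begins 54 mm behind the grasp point. The pads swing forward as they close: fully open they stand 13 mm farther back than shut.
Start: joints at [1.026, 0.207, 1.542, -0, 1.393, -0.15], TCP at [0.221, 0.531, 0.231] pointing down, gripper open.
Joint ranges: [-2.73, 2.73], [-0.86, 2.22], [0.23, 2.46], [-1.11, 4.25], [0.08, 2.63], [-2.82, 2.82]. Speed limits (rad/s): [2.79, 2.79, 3.14, 3.14, 3.14, 3.14].

INTERFACE

Orientations are given as a unit quaternion [x, y, z, w].
In Python, from bench import observe, capture, camera_info, finish_job, pinch_z gives the robot as it stands.
- The arm moves only by the tool arm_command, never from a script. Its argument "motion" is a list of rows, each a list of 7 numbers: the shift along the tool's x, y, z scaled (see below), then the turn, a rotation vector about the tool's x, y, z scaled (see below), then the opening, from 0 (shut) to 1 (fully open). A call has 1 to 10 rows; each row shifts and turns the commanded pose from where the row before left it, along the tool's axes as they then stand; what a row does not reach is not made up. The controller multiplies each number of a shift by 0.06 m and each number of a turn by 5 degrees. A row lasts 1/8 s, in which the tool goes at most 62.5 mm and 10.7 degrees, less where a joint would pass 70% of its speed; a pose out of reach is approached as far as the arm can. A call with a number of a shift or a turn outside -1 to 1 is refused whole. A call with a gripper value outside its range is refused whole. The fingers move at their own pace and stop on an object; "force" is the grip in N (left out, the last holds). Time passes only in rows, so rows that do not move let the fingers close. It gives the time, the measured TCP pose, the force, the opening and the grip force at its end, in the units of the state.
- observe(): the state, without advancing time (a new reading comes with each control period).
- capture(name): name is "scene" or "side" or "wrist"; returns (picture, depth): 384x512x3 uint8, red, green, blue; 384x512 float32, m along the optical axis (not along the pixel's ray), 0 where there is no reading.
- camera_info(name): a dict with "fx", "fy", "cx", "cy" (pixels), "R" (3x3) and "t" (3): a world point X has camera coordinates R X + t. Camera axes: x right, y down, z forward; pixel columns grow to the right and rows downward; lengths in m; the calibration is good to about 2 mm. A picture is of the moment at which its call begins: read the wrist's pose just before it. camera_info takes no time and is no camera call; for the wrist camera it gives the pose at the moment of the call.
- finish_job(): hands the job in; it is judged then, once.
The state is a dict: "time": time; "joint_pos": joint angles; "dq": joint speeds; "tau": joint torques, N m; "tcp_pos": TCP position; "tcp_rot": TCP orientation; "force": force on the tool from outside, world axes, zero at the start; "moment": the same for the moment, N m; "opening": finger opening in m; "gripper_force": force on a finger pad.
Only numpy, scipy, OpenCV 4.12 (cv2) and the standard library are available. Lean on these libraries where they do the work, as an engineer would, in place of code of your own. Each camera call takes 0.05 s, during which the arm holds its last target. There are 200 camera calls.

TASK

Fit the brass gear onto the splined shaft of the green gear drive: turn it until the cross-shaped bore meshes with the splines, slide it down, and press it fully home against the spring so that it sits on the steel seat ring and the red collar has gone in completely. Finish while still holding the gear pressed home with the fingers, without letting go, so that a retaining clip could be fitted. Leave the dark steel gear, the tape roll, the sanding block and the small spanner where they lie.

Things in the scene. Friction and masses are not known exactly. Their poses are not given: they have to be found in the camera images.
- brass_gear: Loose brass gear lying flat, about 0.22 kg: toothed disc 67 mm across, 14 mm thick, with a square hub 32 x 32 mm on it (grip its flats), 40 mm high in all. A cross-shaped bore goes through: two slots 9.5 mm wide, 24 mm long, along its x and y, parallel to the hub's flats. Any of four quarter turns fits. Origin: centre of the underside, z up.
- steel_gear: Loose dark steel gear of the same outer shape and size, with a plain round 13 mm bore that does not fit; leave it alone. Origin at the centre of its underside. The two gears may have changed places.
- drive: Fixed gear drive: green base 120 (x) x 100 (y) mm, housing 96 x 86 mm, 48 mm high, a dark motor on its +x side out to 98 mm from the centre; in the centre of the top a steel seat ring, 57 mm diameter, top 58 mm above the bench. Origin on the bench under the upright shaft.
- seat (a point): Point on the shaft's axis level with the top of the seat ring, 58 mm above the bench: when the gear is fully home its underside centre is here.
- spline_shaft: Upright steel cross-shaped spline on the drive: two crossing bars, 21 mm long, 7 mm thick, along this body's x and y, 36 mm high above the seat, top edges rounded (3.5 mm); 1.2 mm play each side in the gear's slots. Origin on the axis at seat height. Its angle varies; it turns only stiffly (0.15 N m) and not far, so turn the gear to suit it.
- spring_collar (a joint): Red spring collar, 40 mm diameter, round the foot of the shaft: stands 10 mm proud of the seat ring at 0 (m); the value grows as it goes down; at 0.010 it is flush and the gear rests on the ring. It pushes up with 5 N at 0 and 10 N at 0.010, so it lifts an unheld gear off the seat.
- black_tape: Roll of black tape lying flat, 68 mm diameter, 19 mm high; bystander. Origin at the centre of the underside.
- sanding_block: Brown sanding block 61 x 100 x 29 mm; bystander. Origin at the centre of the underside.
- spanner_small: Small spanner 20 x 124 x 6 mm lying flat at the left; bystander. Origin at the centre of the underside.

How it is judged:
On the way:
1. the brass gear is meshed on the splines, its underside at least 6 mm below the top of the shaft (z of brass_gear in the frame of seat below 0.03 m and horizontal distance between brass_gear and seat below 0.003 m and angle between brass_gear's own z axis and vertical below 0.15 rad), for 0.05 s.
At the end, for the whole second after the job is handed in: For the last second: brass gear meshed on the shaft (slots along the splines within 0.2 rad), within 3 mm of the axis, upright within 0.08 rad, underside within 1.5 mm of the seat, collar in by over 8.5 mm, fingers on the gear with over 3 N, gear on the drive with over 6 N (value of joint spring_collar above 0.0085 m and z of brass_gear in the frame of seat below 0.0015 m and horizontal distance between brass_gear and seat below 0.003 m and angle between brass_gear's own z axis and vertical below 0.08 rad and (angle between the x axis of brass_gear and the x axis of spline_shaft, either way round below 0.2 rad or angle between the x axis of brass_gear and the y axis of spline_shaft, either way round below 0.2 rad) and contact force between the fingers and brass_gear above 3 N and contact force between brass_gear and drive above 6 N); the arm keeps its last pose, push and grip.
It fails at once if the dark steel gear was displaced by more than 25 mm (distance of steel_gear from where it was at the start of the episode above 0.025 m).
It fails at once if the tape roll was displaced by more than 25 mm (distance of black_tape from where it was at the start of the episode above 0.025 m).
It fails at once if the sanding block was displaced by more than 25 mm (distance of sanding_block from where it was at the start of the episode above 0.025 m).
It fails at once if the small spanner was displaced by more than 25 mm (distance of spanner_small from where it was at the start of the episode above 0.025 m).
It also fails if it takes over 38 s, if anything falls off the work surface, if the arm or the gripper's body presses on something with over 40 N, if the wrist force passes 120 N, or if a joint passes its speed limit or range.

## Working session

There is one attempt and no reset: what is moved stays moved. The work goes in short steps, Python scripts to look and compute and a tool call to move; the robot and the scene stay as the last step left them, time stands still between calls to the robot, and variables do not carry over. Pictures are saved under pics/ and viewed, at most 10 in all, crops included, and the job is handed in when it is done.

Besides the shell and the picture viewer there is one more tool, called after "Emit:" by a JSON object that holds its "name" and its "arguments". arm_command: Moves the arm, as the interface text tells. Its arguments: {"type":"object","properties":{"motion":{"type":"array","items":{"type":"array","items":{"type":"number"}}},"force":{"type":"number"}},"required":["motion"]}

```bash
mkdir -p pics; ls
python3 - <<'E'
from bench import *
import cv2, numpy as np
o=observe(); print({k:np.round(v,3) for k,v in o.items()}); print(pinch_z)
for n in ["scene","side"]:
    p,d=capture(n); cv2.imwrite(f"pics/{n}.png",p[:,:,::-1]); np.savez(f"{n}.npz",p=p,d=d)
    print(n,{k:np.round(v,3).tolist() for k,v in camera_info(n).items()})
E
```

```text
pics
{'time': np.float64(0.0), 'joint_pos': array([ 1.027,  0.207,  1.543,  0.   ,  1.394, -0.15 ]), 'dq': array([ 0.   , -0.   ,  0.   ,  0.   ,  0.   ,  0.003]), 'tau': array([-1.0000e-03, -3.8304e+01, -2.9159e+01, -0.0000e+00,  1.1000e-02,
       -0.0000e+00]), 'tcp_pos': array([0.22, 0.53, 0.23]), 'tcp_rot': array([ 0.196,  0.981, -0.001, -0.   ]), 'force': array([-0.21 ,  0.059, -0.707]), 'moment': array([-0.023,  0.061,  0.01 ]), 'gripper_force': np.float64(0.0), 'opening': np.float64(0.085)}
0.0187
scene {'fx': 451.185, 'fy': 451.185, 'cx': 258.818, 'cy': 195.75, 'R': [[-0.582, -0.813, -0.028], [-0.321, 0.261, -0.91], [0.747, -0.521, -0.413]], 't': [0.369, 0.207, 0.893]}
side {'fx': 468.183, 'fy': 468.183, 'cx': 249.626, 'cy': 189.011, 'R': [[-0.878, -0.478, -0.022], [-0.224, 0.451, -0.864], [0.423, -0.754, -0.503]], 't': [0.498, 0.122, 1.07]}
```

View pics/scene.png

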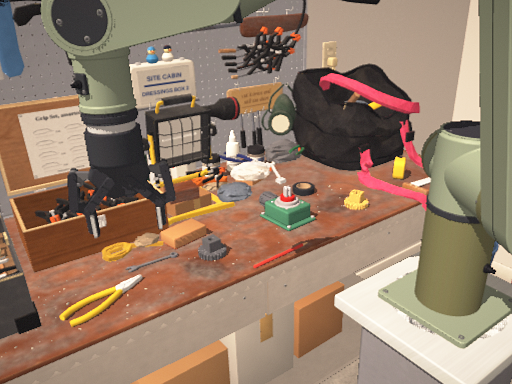

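View pics/side.png

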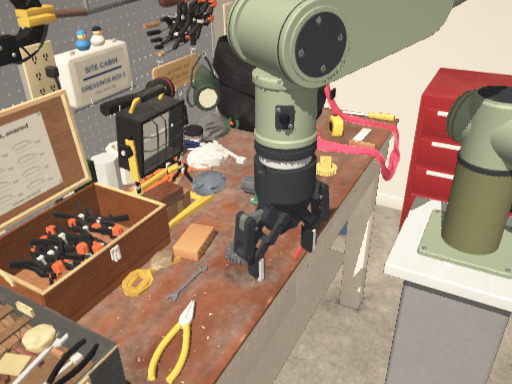

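Scene view: brass gear at about (356,200), drive at (287,208) with the red collar at (287,198), steel gear at (212,247), tape at (303,188) and block at (184,234). In the side view the arm hides the drive, and the brass gear is at (326,166).

```bash
cat > h.py <<'E'
from bench import *
import cv2, numpy as np
from scipy.spatial.transform import Rotation as Ro
def world(ci,d):
    v,u=np.mgrid[:384,:512]; c=np.stack([(u-ci["cx"])/ci["fx"]*d,(v-ci["cy"])/ci["fy"]*d,d],-1)
    return (c-np.array(ci["t"]))@np.array(ci["R"])
def ray(ci,u,v,z):
    R=np.array(ci["R"]);t=np.array(ci["t"]);c=-R.T@t
    w=R.T@np.array([(u-ci["cx"])/ci["fx"],(v-ci["cy"])/ci["fy"],1]); return c+w*(z-c[2])/w[2]
E
python3 - <<'E'
from h import *
for n in ["scene","side"]:
    f=np.load(n+".npz"); W=world(camera_info(n),f["d"]); 
    for nm,(u,v) in (dict(brass=(356,200),red=(287,198),tape=(303,188),steel=(212,247),block=(184,234),base=(287,220)) if n=="scene" else dict(brass=(326,166),block=(195,240))).items():
        w=W[v-14:v+15,u-16:u+17].reshape(-1,3); c=f["p"][v-14:v+15,u-16:u+17].reshape(-1,3).astype(int)
        m=(w[:,2]>.012)&(w[:,2]<.15)
        if nm=="brass": m&=(c[:,0]>c[:,2]*1.8)&(c[:,1]>c[:,0]*.7)
        print(n,nm,m.sum(),W[v,u].round(3),w[m].min(0).round(3),w[m].max(0).round(3))
E
```

```text
scene brass 266 [ 0.403 -0.173  0.022] [ 0.381 -0.214  0.012] [ 0.445 -0.149  0.043]
scene red 717 [0.459 0.032 0.068] [ 0.422 -0.144  0.012] [0.61  0.068 0.096]
scene tape 316 [ 0.569 -0.119  0.018] [ 0.439 -0.163  0.012] [0.614 0.034 0.096]
scene steel 445 [0.426 0.283 0.026] [0.375 0.243 0.012] [0.53  0.308 0.043]
scene block 604 [0.522 0.307 0.028] [0.458 0.247 0.012] [0.636 0.345 0.032]
scene base 514 [0.426 0.058 0.024] [0.415 0.002 0.012] [0.488 0.068 0.053]
side brass 202 [ 0.406 -0.169  0.025] [ 0.382 -0.211  0.012] [ 0.444 -0.15   0.041]
side block 773 [0.539 0.307 0.029] [0.512 0.246 0.012] [0.585 0.35  0.032]
```

```bash
cat >> h.py <<'E'
def plan(x,y,z,yaw=None):
    o=observe(); R=Ro.from_quat(o["tcp_rot"]); d=R.inv().apply(np.array([x,y,z])-o["tcp_pos"]); yt=R.as_matrix()[:,1]
    cy=np.arctan2(yt[1],yt[0]); s=""
    if yaw is not None:
        dy=-((yaw-cy+np.pi/2)%np.pi-np.pi/2); s=f"turn z deg {np.degrees(dy):.2f} (units {np.degrees(dy)/5:.2f})"
    # tilt correction about tool x,y so that tool z is vertical
    a=np.cross([0,0,1],R.inv().apply([0,0,-1]))
    print("t",round(float(o["time"]),2),"shift units",(d/.06).round(3),s,"tilt units",np.degrees(a).round(2)/5,"yaw",np.degrees(cy).round(2),"tcp",o["tcp_pos"].round(4),"j",o["joint_pos"].round(2))
E
python3 - <<'E'
from h import *
ci=camera_info("wrist");o=observe();R=Ro.from_quat(o["tcp_rot"])
c=-np.array(ci["R"]).T@np.array(ci["t"]);print("cam in tool",R.inv().apply(c-o["tcp_pos"]),"axis in tool",R.inv().apply(np.array(ci["R"])[2]),ci["fx"])
plan(.475,.025,.26,0)
plan(.414,-.181,.26,0)
E
```

```text
cam in tool [ 0.07380968  0.00047879 -0.14269471] axis in tool [-2.92680401e-01 -2.83516020e-04  9.56210281e-01] 290.6310822012291
t 0.1 shift units [-7.152 -6.151 -0.486] turn z deg 67.44 (units 13.49) tilt units [-0.024 -0.004  0.   ] yaw 67.44 tcp [0.2203 0.5304 0.2302] j [ 1.03  0.21  1.54 -0.    1.39 -0.15]
t 0.1 shift units [-7.53  -9.712 -0.478] turn z deg 67.44 (units 13.49) tilt units [-0.024 -0.004  0.   ] yaw 67.44 tcp [0.2203 0.5304 0.2302] j [ 1.03  0.21  1.54 -0.    1.39 -0.15]
```

Emit:
{"name": "arm_command", "arguments": {"motion": [[-0.7, -0.6, -0.1, 0, 0, 0, 1], [-0.7, -0.6, -0.1, 0, 0, 0, 1], [-0.7, -0.6, -0.1, 0, 0, 0, 1], [-0.7, -0.6, -0.1, 0, 0, 0, 1], [-0.7, -0.6, -0.1, 0, 0, 0, 1], [-0.7, -0.6, 0, 0, 0, 0, 1], [-0.7, -0.6, 0, 0, 0, 0, 1], [-0.7, -0.6, 0, 0, 0, 0, 1], [-0.7, -0.6, 0, 0, 0, 0, 1], [-0.8, -0.7, 0, 0, 0, 0, 1]]}}

```text
time: 1.35
tcp_pos: [0.4733, 0.0292, 0.261]
tcp_rot: [0.195, 0.981, 0.0, -0.0]
force: [1.1, 1.2, 0.6]
opening: 0.0853
gripper_force: 0.0
```

Emit:
{"name": "arm_command", "arguments": {"motion": [[0, 0, 0, 0, 0, 0, 1], [0, 0, 0, 0, 0, 0, 1]]}}

```text
time: 1.6
tcp_pos: [0.4724, 0.0309, 0.2606]
tcp_rot: [0.196, 0.981, 0.0, -0.001]
force: [0.7, 0.4, -0.3]
opening: 0.0857
gripper_force: 0.0
```

```bash
cat >> h.py <<'E'
def snap(name,cam="wrist"):
    ci=camera_info(cam);p,d=capture(cam);cv2.imwrite(f"pics/{name}.png",p[:,:,::-1]);np.savez(name+".npz",p=p,d=d,**{k:np.array(v) for k,v in ci.items()});return ci,p,d
E
python3 - <<'E'
from h import *
snap("w1");plan(.414,-.181,.26,0)
E
```

```text
t 1.65 shift units [-0.46  -3.645  0.012] turn z deg 67.48 (units 13.50) tilt units [ 0.002 -0.018  0.   ] yaw 67.48 tcp [0.4723 0.0316 0.2608] j [-0.12 -0.04  1.74  0.    1.44 -1.29]
```

View pics/w1.png

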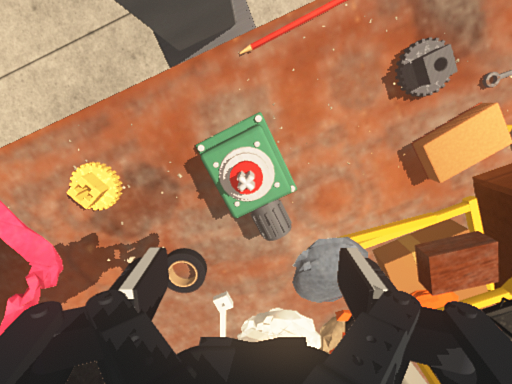

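Wrist view: splined shaft inside the red collar at (245,180), motor at (272,220), brass gear at (95,186) with its hub top at about (90,185), steel gear at (428,68), tape at (183,270).

```bash
cat > m.py <<'E'
from h import *
import sys
def meas(name):
    f=np.load(name+".npz");ci={k:f[k] for k in("fx","fy","cx","cy","R","t")};W=world(ci,f["d"]);p=f["p"].astype(int)
    hsv=cv2.cvtColor(f["p"],cv2.COLOR_RGB2HSV)
    def rect(m,lab,z):
        uv=np.argwhere(m)[:,::-1]
        P=np.array([ray(ci,u,v,z)[:2] for u,v in uv]).astype(np.float32)*1000
        (c,s,a)=cv2.minAreaRect(P);print(lab,len(P),"rect c",np.round(c,1),"size",np.round(s,1),"ang",round(a,1),"mean",P.mean(0).round(1))
    def big(m,near):
        n,l,st,ce=cv2.connectedComponentsWithStats(m.astype(np.uint8));i=1+np.argmax([s[4]*(np.hypot(*(np.array(near)-c))<.05*ci["fx"]/.25) for s,c in zip(st[1:],[ray(ci,*q,.04)[:2]*1e9 if 0 else q for q in ce[1:]])]);return l==i
    return f,ci,W,hsv,rect
if __name__=="__main__":
    f,ci,W,hsv,rect=meas(sys.argv[1])
    D=f["d"]>0
    yel=(hsv[...,0]>18)&(hsv[...,0]<35)&(hsv[...,1]>110)
    near=lambda x,y,r:np.hypot(W[...,0]-x,W[...,1]-y)<r
    b=near(.414,-.181,.05)&D
    if (b&yel).sum()>50:
        z=W[...,2][b]; print("brass z pct",np.percentile(W[...,2][b&yel],[5,50,95,99]).round(4))
        rect(b&yel&(W[...,2]<.03)&(W[...,2]>.005),"disc",.014)
        m=b&(W[...,2]>.034);rect(m,"hubtop",np.median(W[...,2][m]));print(np.median(W[...,2][m]))
    s=near(.475,.025,.05)&D
    if s.sum()>50:
        m=s&(W[...,2]>.085);zt=np.percentile(W[...,2][m],80);print("shaft z",zt);rect(m,"shafttop",zt)
        P=W[m][:,:2];c=P.mean(0);a=np.arctan2(*(P-c).T[::-1]);r=np.hypot(*(P-c).T);w=r>.005
        print("cross ang deg mod90",np.degrees(np.angle(np.sum(r[w]**2*np.exp(4j*a[w])))/4))
        red=s&((hsv[...,0]<8)|(hsv[...,0]>172))&(hsv[...,1]>150);print("red z",np.median(W[...,2][red]))
        rect(red,"red",np.median(W[...,2][red]))
        g=s&(hsv[...,1]<60)&(abs(W[...,2]-.058)<.005);print("ring z",np.median(W[...,2][g]));rect(g,"ring",.058)
E
python3 m.py w1
```

```text
brass z pct [0.0069 0.0151 0.0408 0.0415]
disc 1145 rect c [ 416.4 -179.7] size [66.1 65.4] ang 7.2 mean [ 415.4 -175.6]
hubtop 515 rect c [ 416.9 -183.3] size [33.1 36. ] ang 21.6 mean [ 416.7 -183.3]
0.03994154337915057
shaft z 0.3481658292213681
shafttop 20915 rect c [439.7  42.9] size [75.5 52.8] ang 67.4 mean [451.3  36.1]
cross ang deg mod90 -21.05512105863463
red z 0.06813650743529656
red 546 rect c [577.4  57.3] size [257.3  39.1] ang 18.9 mean [472.   23.1]
ring z 0.05813961335139602
ring 757 rect c [474.7  21.5] size [56.1 56. ] ang 67.4 mean [472.2  22.5]
```

```bash
sed -i 's/m=s&(W\[...,2\]>.085)/m=s\&(W[...,2]>.085)\&(W[...,2]<.11)/; s/red=s&/red=s\&(abs(W[...,2]-.067)<.006)\&/' m.py; python3 m.py w1|tail -6
python3 -c "
from h import *
plan(.415,-.181,.22,np.radians(21.6))"
python3 - <<'E'
import cv2
p=cv2.imread('pics/w1.png')[140:225,190:320];cv2.imwrite('pics/w1c.png',cv2.resize(p,None,fx=5,fy=5,interpolation=cv2.INTER_CUBIC))
E
```

```text
shafttop 218 rect c [474.  22.] size [18.7 19.2] ang 67.4 mean [473.8  22.1]
cross ang deg mod90 24.760651910178005
red z 0.06813650743529656
red 540 rect c [474.1  22. ] size [37.9 38.8] ang 67.4 mean [471.6  23. ]
ring z 0.05813961335139602
ring 757 rect c [474.7  21.5] size [56.1 56. ] ang 67.4 mean [472.2  22.5]
t 1.65 shift units [-0.476 -3.638  0.679] turn z deg 45.88 (units 9.18) tilt units [ 0.002 -0.018  0.   ] yaw 67.48 tcp [0.4723 0.0316 0.2608] j [-0.12 -0.04  1.74  0.    1.44 -1.29]
```

View pics/w1c.png

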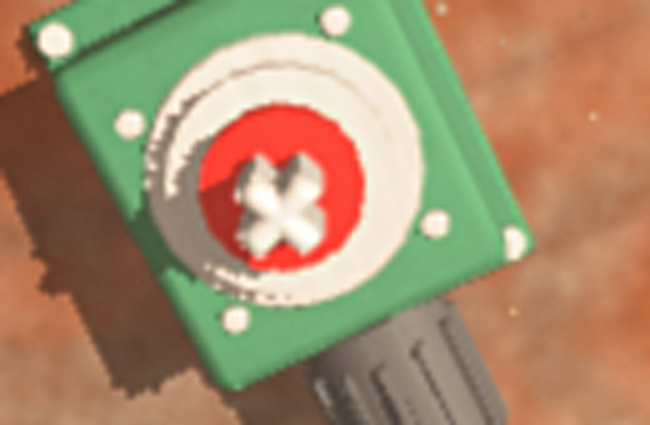

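Crop: the spline cross sits in the red collar, its arms at roughly 45° in the picture, with the motor at the lower right. It agrees with the depth measurement (shaft near (0.474, 0.022), angle about 25° mod 90).

Run:
```python
from h import *
for n in("w1","scene"):
    f=np.load(n+".npz");ci=camera_info(n) if n=="scene" else {k:f[k] for k in("fx","fy","cx","cy","R","t")}
    W=world(ci,f["d"]);r=np.hypot(W[...,0]-.4165,W[...,1]+.182);m=(f["d"]>0)&(r<.15)&(r>.042)&(W[...,2]>.012)&(W[...,2]<.3)
    w=W[m];
    for lo in range(4,15): 
        q=w[(r[m]*100>=lo)&(r[m]*100<lo+1)]
        if len(q): print(n,lo,len(q),q.mean(0).round(3),q[:,2].max().round(3))
```

```text
w1 6 3 [ 0.35  -0.178  0.018] 0.018
w1 8 1 [ 0.337 -0.157  0.017] 0.017
w1 11 25 [ 0.533 -0.189  0.02 ] 0.022
w1 12 152 [ 0.479 -0.292  0.017] 0.028
w1 13 536 [ 0.481 -0.3    0.027] 0.062
w1 14 872 [ 0.488 -0.292  0.036] 0.068
scene 11 5 [ 0.504 -0.228  0.018] 0.02
scene 12 41 [ 0.478 -0.291  0.02 ] 0.033
scene 13 108 [ 0.48  -0.297  0.027] 0.062
scene 14 159 [ 0.49  -0.28   0.033] 0.065
```

Emit:
{"name": "arm_command", "arguments": {"motion": [[0, -0.6, 0, 0, 0, 0, 1], [-0.1, -0.8, 0, 0, 0, 0, 1], [-0.1, -0.8, 0, 0, 0, 0, 1], [-0.1, -0.8, 0.2, 0, 0, 0, 1], [-0.2, -0.6, 0.4, 0, 0, 0, 1], [0, 0, 0, 0, 0, 0, 1], [0, 0, 0, 0, 0, 0, 1]]}}

```text
time: 2.52
tcp_pos: [0.4181, -0.1787, 0.2254]
tcp_rot: [0.195, 0.981, 0.0, -0.0]
force: [0.1, -0.4, 0.3]
opening: 0.0852
gripper_force: 0.0
```

```bash
python3 -c "
from h import *
snap('w2');plan(.4165,-.182,.1,np.radians(21.6))"; python3 m.py w2
```

```text
t 2.58 shift units [ 0.01  -0.063  2.097] turn z deg 45.98 (units 9.20) tilt units [ 0.004  0.008 -0.   ] yaw 67.58 tcp [ 0.4184 -0.1788  0.2258] j [-0.59 -0.05  1.83  0.    1.36 -1.77]
brass z pct [0.0127 0.0147 0.0409 0.0416]
disc 1008 rect c [ 416.2 -181.8] size [66.4 59.5] ang 7.4 mean [ 411.9 -177.1]
hubtop 21821 rect c [ 388.3 -168. ] size [86.  64.1] ang 67.5 mean [ 402.6 -175.2]
0.3053132089499977
shaft z 0.09385430115708315
shafttop 383 rect c [472.1  17.3] size [23.2 19.2] ang 67.6 mean [472.4  17.9]
cross ang deg mod90 24.22146048445106
red z 0.06789108512770858
red 741 rect c [471.9  17.2] size [38.1 38.9] ang 51.7 mean [469.6  15.2]
ring z 0.05797713628033491
ring 912 rect c [473.4  19. ] size [56.9 56.4] ang 57.3 mean [468.4  13.6]
```

View pics/w2.png

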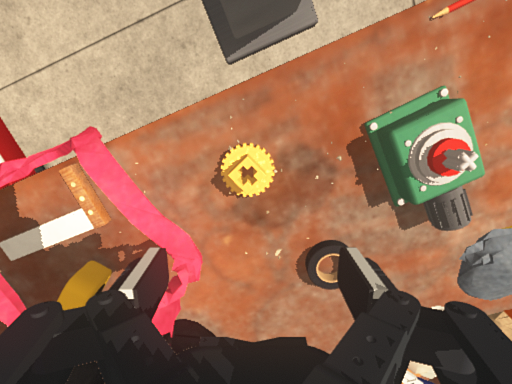

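Brass gear at (248,171), hub top about (245,175), its cross bore visible; hub edges about 45° to the tool. Surroundings clear for the fingers.

```bash
sed -i 's/m=b&(W\[...,2\]>.034)/m=b\&(W[...,2]>.034)\&(W[...,2]<.05)/' m.py; python3 m.py w2|sed -n 1,4p
python3 - <<'E'
from m import *
f,ci,W,hsv,rect=meas("w2")
b=(np.hypot(W[...,0]-.416,W[...,1]+.182)<.05)&(abs(W[...,2]-.04)<.005)&(f["d"]>0)
P=W[b][:,:2]*1000; c=(P.max(0)+P.min(0))/2
# support width vs angle
for a in range(10,40,2):
    t=np.radians(a); q=(P)@np.array([[np.cos(t),-np.sin(t)],[np.sin(t),np.cos(t)]]); s=np.percentile(q,98.5,0)-np.percentile(q,1.5,0)
    mid=(np.percentile(q,98.5,0)+np.percentile(q,1.5,0))/2; print(a,s.round(1),(np.array([[np.cos(t),-np.sin(t)],[np.sin(t),np.cos(t)]])@mid).round(1))
# bore: holes inside the hub top
H=cv2.morphologyEx(b.astype(np.uint8),cv2.MORPH_CLOSE,np.ones((15,15)))
h=(H>0)&~b; uv=np.argwhere(h)[:,::-1]
Q=np.array([ray(ci,u,v,.04)[:2] for u,v in uv])*1000;print(len(Q),Q.mean(0) if len(Q) else 0)
E
```

```text
brass z pct [0.0127 0.0147 0.0409 0.0416]
disc 1008 rect c [ 416.2 -181.8] size [66.4 59.5] ang 7.4 mean [ 411.9 -177.1]
hubtop 554 rect c [ 416.7 -185.3] size [32.3 32.5] ang 22.5 mean [ 416.2 -185.2]
0.03999266718896292
10 [33.7 34.5] [ 416.8 -185.4]
12 [33.1 33.9] [ 416.8 -185.4]
14 [32.4 33.3] [ 416.8 -185.4]
16 [32.1 32.7] [ 416.7 -185.3]
18 [31.6 32.1] [ 416.7 -185.3]
20 [31.5 31.8] [ 416.8 -185.4]
22 [31.4 31.7] [ 416.9 -185.3]
24 [31.7 31.7] [ 416.8 -185.2]
26 [31.9 32.1] [ 416.6 -185.2]
28 [32.5 32.5] [ 416.6 -185.2]
30 [32.8 32.9] [ 416.6 -185.2]
32 [33.4 33.4] [ 416.5 -185.2]
34 [33.9 33.7] [ 416.5 -185.2]
36 [34.5 34.2] [ 416.4 -185.2]
38 [35.  34.8] [ 416.3 -185.2]
237 [ 416.4275141  -185.09927208]
```

Emit:
{"name": "arm_command", "arguments": {"motion": [[0, -0.08, 0.1, 0, 0, 1, 1], [0, 0, 0.2, 0, 0, 1, 1], [0, 0, 0.2, 0, 0, 1, 1], [0, 0, 0.2, 0, 0, 1, 1], [0, 0, 0.2, 0, 0, 1, 1], [0, 0, 0.2, 0, 0, 1, 1], [0, 0, 0.2, 0, 0, 1, 1], [0, 0, 0.1, 0, 0, 1, 1], [0, 0, 0, 0, 0, 1, 1], [0, 0, 0, 0, 0, 0.05, 1]]}}

```text
time: 3.82
tcp_pos: [0.4169, -0.1836, 0.142]
tcp_rot: [0.556, 0.831, 0.0, 0.001]
force: [-0.4, 0.1, 0.5]
opening: 0.0854
gripper_force: 0.0
```

Emit:
{"name": "arm_command", "arguments": {"motion": [[0, 0, 0, 0, 0, 0, 1]]}}

```text
time: 3.95
tcp_pos: [0.4167, -0.1841, 0.1419]
tcp_rot: [0.557, 0.831, 0.0, 0.001]
force: [0.3, -0.2, -0.0]
opening: 0.0851
gripper_force: 0.0
```

```bash
python3 -c "
from h import *
snap('w3');plan(.4167,-.184,.06,np.radians(22.2))"; python3 m.py w3|sed -n 1,4p;  python3 - <<'E'
from m import *
f,ci,W,hsv,rect=meas("w3")
b=(np.hypot(W[...,0]-.416,W[...,1]+.182)<.05)&(abs(W[...,2]-.04)<.005)&(f["d"]>0)
rect(b,"top",.04)
H=cv2.morphologyEx(b.astype(np.uint8),cv2.MORPH_CLOSE,np.ones((21,21)));h=(H>0)&~b;rect(h,"bore",.04)
c=-ci["R"].T@ci["t"];print(c, observe()["tcp_pos"])
E
```

```text
t 4.0 shift units [0.005 0.003 1.364] turn z deg 0.11 (units 0.02) tilt units [ 0.008  0.01  -0.   ] yaw 22.31 tcp [ 0.4165 -0.1843  0.1418] j [-0.61  0.05  1.92  0.    1.17 -1.  ]
brass z pct [0.0124 0.0147 0.0407 0.0413]
disc 1897 rect c [ 416.2 -181.6] size [65.8 62.2] ang 11.7 mean [ 414.2 -176.3]
hubtop 915 rect c [ 416.4 -184. ] size [31.3 33.1] ang 22.4 mean [ 416.5 -184.2]
0.04002237839102883
top 896 rect c [ 416.6 -184.4] size [31.4 32.2] ang 22.4 mean [ 416.6 -184.3]
bore 397 rect c [ 417.  -183.8] size [29.7 31.2] ang 22.4 mean [ 416.4 -184.2]
[ 0.38910627 -0.11482743  0.2845566 ] [ 0.41653371 -0.18428623  0.14182601]Traceback (most recent call last):
  File "m.py", line 25, in <module>
    m=s&(W[...,2]>.085)&(W[...,2]<.11);zt=np.percentile(W[...,2][m],80);print("shaft z",zt);rect(m,"shafttop",zt)
                                          ~~~~~~~~~~~~~^^^^^^^^^^^^^^^^
    return _quantile_unchecked(
        a, q, axis, out, overwrite_input, method, keepdims, weights)
    return _ureduce(a,
                    func=_quantile_ureduce_func,
    ...<5 lines>...
                    overwrite_input=overwrite_input,
                    method=method)
    r = func(a, **kwargs)
    result = _quantile(arr,
                       quantiles=q,
    ...<2 lines>...
                       out=out,
                       weights=wgt)
    slices_having_nans = np.isnan(arr[-1, ...])
                                  ~~~^^^^^^^^^
IndexError: index -1 is out of bounds for axis 0 with size 0
```

Emit:
{"name": "arm_command", "arguments": {"motion": [[0, 0, 0.6, 0, 0, 0, 1], [0, 0, 0.8, 0, 0, 0, 1], [0, 0, 0.5, 0, 0, 0, 1], [0, 0, 0.18, 0, 0, 0, 1], [0, 0, 0, 0, 0, 0, 1], [0, 0, 0, 0, 0, 0, 0], [0, 0, 0, 0, 0, 0, 0], [0, 0, 0, 0, 0, 0, 0], [0, 0, 0, 0, 0, 0, 0], [0, 0, 0, 0, 0, 0, 0]], "force": 80}}

```text
time: 5.25
tcp_pos: [0.417, -0.1855, 0.0176]
tcp_rot: [0.558, 0.83, -0.0, 0.001]
force: [-1.1, 0.2, 7.9]
opening: 0.0304
gripper_force: 80.6
```

```bash
python3 -c "
from h import *
plan(.49,-.02,.2,np.radians(22.4))
R=Ro.from_quat(observe()['tcp_rot']).as_matrix();print(R.round(3))"
```

```text
t 5.25 shift units [ 2.087  2.172 -3.041] turn z deg -0.20 (units -0.04) tilt units [ 0.014  0.024 -0.   ] yaw 22.2 tcp [ 0.417  -0.1855  0.0176] j [-0.61  0.26  1.99 -0.    0.89 -1.  ]
[[-0.378  0.926  0.002]
 [ 0.926  0.378 -0.001]
 [-0.002  0.001 -1.   ]]
```

Emit:
{"name": "arm_command", "arguments": {"motion": [[0, 0, -0.4, 0, 0, 0, 0], [0, 0, -0.7, 0, 0, 0, 0], [0, 0, -0.8, 0, 0, 0, 0], [0.2, 0.2, -0.6, 0, 0, 0, 0], [0.4, 0.4, -0.5, 0, 0, 0, 0], [0.5, 0.5, 0, 0, 0, 0, 0], [0.5, 0.5, 0, 0, 0, 0, 0], [0.4, 0.4, 0, 0, 0, 0, 0], [0.1, 0.2, 0, 0, 0, 0, 0], [0, 0, 0, 0, 0, 0, 0]]}}

```text
time: 6.5
tcp_pos: [0.4905, -0.0181, 0.1959]
tcp_rot: [0.557, 0.83, -0.001, -0.0]
force: [0.3, -0.1, -2.4]
opening: 0.0304
gripper_force: 80.2
```

Emit:
{"name": "arm_command", "arguments": {"motion": [[0, 0, 0, 0, 0, 0, 0], [0, 0, 0, 0, 0, 0, 0]]}}

```text
time: 6.75
tcp_pos: [0.4903, -0.0192, 0.1963]
tcp_rot: [0.559, 0.829, -0.0, -0.0]
force: [-0.8, -0.7, -3.0]
opening: 0.0303
gripper_force: 80.2
```

```bash
python3 -c "
from h import *
snap('w4');plan(.474,.022,.13,np.radians(24.5))"; python3 m.py w4;  python3 - <<'E'
from m import *
f,ci,W,hsv,rect=meas("w4")
t=observe()["tcp_pos"]
m=(f["d"]>0)&(np.hypot(W[...,0]-t[0],W[...,1]-t[1])<.05)&(hsv[...,0]>18)&(hsv[...,0]<35)&(hsv[...,1]>110)&(W[...,2]<.3)
z=W[...,2][m];print("gear z",np.percentile(z,[5,25,50,75,90,97]).round(4),t)
h=m&(z.max()*0+W[...,2]>np.percentile(z,97)-.006);rect(h,"hub",np.percentile(z,95))
E
```

```text
t 6.8 shift units [0.737 0.006 1.107] turn z deg -2.40 (units -0.48) tilt units [-0.004  0.     0.   ] yaw 22.1 tcp [ 0.4903 -0.0191  0.1964] j [-0.22  0.06  1.78 -0.    1.3  -0.6 ]
shaft z 0.09421744646965355
shafttop 356 rect c [474.8  21.8] size [19.1 18.8] ang 69.8 mean [474.6  22. ]
cross ang deg mod90 25.462264346531878
red z 0.06817786543051063
red 969 rect c [475.   21.6] size [38.8 38. ] ang 84.3 mean [474.3  22.9]
ring z 0.05817299255086941
ring 1084 rect c [474.8  22.3] size [56.6 54.3] ang 5.2 mean [473.   27.4]
gear z [0.1884 0.1927 0.1976 0.218  0.2189 0.2194] [ 0.49032343 -0.01909038  0.19641186]
hub 2655 rect c [490.4 -17.1] size [31.4 34.4] ang 22.1 mean [488.4 -16.3]
```

View pics/w4.png

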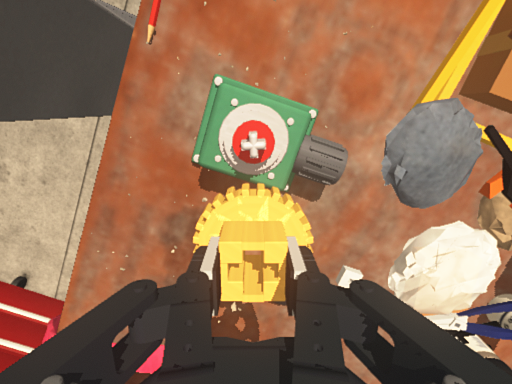

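Gear held squarely at (255,250), hub face in the pads; shaft cross at (254,145) clear of it, arms nearly aligned with the picture axes.

Emit:
{"name": "arm_command", "arguments": {"motion": [[0.35, 0.01, 0, 0, 0, -0.3, 0], [0.377, 0, 0.2, 0, 0, -0.3, 0], [0, 0, 0.4, 0, 0, 0, 0], [0, 0, 0.4, 0, 0, 0, 0], [0, 0, 0.25, 0, 0, 0, 0], [0, 0, 0, 0, 0, 0, 0], [0, 0, 0, 0, 0, 0, 0]]}}

```text
time: 7.68
tcp_pos: [0.475, 0.0222, 0.1224]
tcp_rot: [0.536, 0.844, 0.0, 0.001]
force: [-0.4, 0.2, -3.5]
opening: 0.0307
gripper_force: 80.1
```

```bash
python3 -c "
from h import *
print(observe()['force'],observe()['moment']);plan(.4744,.0215,.1,np.radians(25.2))"
```

```text
[-0.35070366  0.15850728 -3.52645359] [-0.03314076 -0.01350262 -0.01668986]
t 7.67 shift units [-0.006 -0.014  0.373] turn z deg -0.01 (units -0.00) tilt units [ 0.016  0.01  -0.   ] yaw 25.19 tcp [0.475  0.0222 0.1224] j [-0.14  0.12  1.89  0.    1.13 -0.58]
```

Emit:
{"name": "arm_command", "arguments": {"motion": [[0, 0, 0.1, 0, 0, 0, 0], [0, 0, 0.1, 0, 0, 0, 0], [0, 0, 0.05, 0, 0, 0, 0], [0, 0, 0, 0, 0, 0, 0]]}}

```text
time: 8.18
tcp_pos: [0.4738, 0.0222, 0.1061]
tcp_rot: [0.536, 0.844, -0.0, -0.0]
force: [-0.2, -0.8, -2.4]
opening: 0.0305
gripper_force: 80.1
```

Emit:
{"name": "arm_command", "arguments": {"motion": [[0, 0, 0.08, 0, 0, 0, 0], [0, 0, 0.08, 0, 0, 0, 0], [0, 0, 0.08, 0, 0, 0, 0], [0, 0, 0.05, 0, 0, 0, 0], [0, 0, 0, 0, 0, 0, 0]]}}

```text
time: 8.8
tcp_pos: [0.4739, 0.0222, 0.0887]
tcp_rot: [0.536, 0.844, -0.0, -0.0]
force: [-0.0, -0.3, -3.1]
opening: 0.0305
gripper_force: 80.1
```

Emit:
{"name": "arm_command", "arguments": {"motion": [[0, 0, 0.07, 0, 0, 0, 0], [0, 0, 0.07, 0, 0, 0, 0], [0, 0, 0.06, 0, 0, 0, 0], [0, 0, 0, 0, 0, 0, 0], [0, 0, 0, 0, 0, 0, 0]], "force": 100}}

```text
time: 9.43
tcp_pos: [0.4748, 0.0221, 0.0778]
tcp_rot: [0.536, 0.844, 0.0, 0.001]
force: [-0.5, 0.2, 5.9]
opening: 0.03
gripper_force: 105.5
```

Emit:
{"name": "arm_command", "arguments": {"motion": [[0, 0, 0.03, 0, 0, 0, 0], [0, 0, 0.02, 0, 0, 0, 0], [0, 0, 0, 0, 0, 0, 0], [0, 0, 0, 0, 0, 0, 0]]}}

```text
time: 9.93
tcp_pos: [0.4748, 0.0221, 0.0757]
tcp_rot: [0.536, 0.844, 0.0, 0.0]
force: [-4.3, 0.7, 12.2]
opening: 0.0301
gripper_force: 106.7
```

Emit:
{"name": "arm_command", "arguments": {"motion": [[0, 0, 0.03, 0, 0, 0, 0], [0, 0, 0, 0, 0, 0, 0], [0, 0, 0, 0, 0, 0, 0], [0, 0, 0, 0, 0, 0, 0]]}}

```text
time: 10.42
tcp_pos: [0.4749, 0.0221, 0.0757]
tcp_rot: [0.536, 0.844, -0.0, 0.0]
force: [-10.0, 0.9, 25.8]
opening: 0.03
gripper_force: 108.1
```

Run:
```python
from h import *
print({k:observe()[k].round(4) for k in("force","moment","tcp_pos")})
snap("s5","scene");p=snap("s6","side")[1]
a=cv2.imread("pics/s5.png")[170:240,250:330];b=cv2.imread("pics/s6.png")[120:200,200:280]
cv2.imwrite("pics/fin.png",np.hstack([cv2.resize(a,(400,350)),cv2.resize(b,(400,350))]))
```

```text
{'force': array([-9.9722,  0.9468, 25.7639]), 'moment': array([ 0.0468,  1.7346, -0.0419]), 'tcp_pos': array([0.4749, 0.0221, 0.0757])}
```

View pics/fin.png

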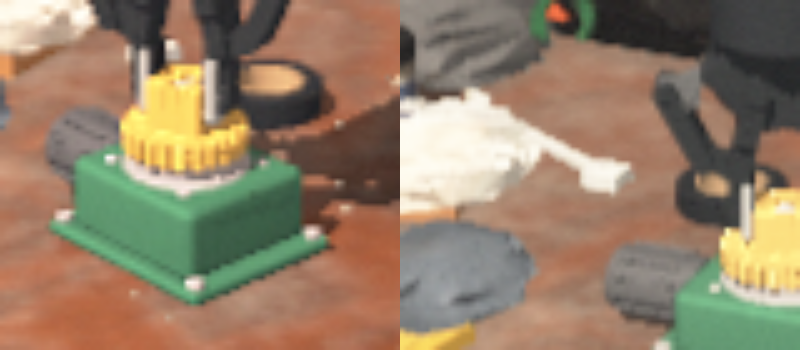

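The gear sits directly on the seat ring at about (185,170) in the left crop, with no red showing. The height stayed put while the push rose from 12 to 26 N, so it is fully home.

```bash
python3 -c "
from bench import *
print(finish_job())"
```

```text
the job is handed in; nothing more can be done
None
```

The brass gear is meshed on the splines and pressed home on the seat ring, with the fingers still holding it. I handed the job in at about 10.5 s; `finish_job()` returned no verdict.

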